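# Snap the retaining clip onto the bearing spindle

### The arm

A 7-joint arm with a two-finger parallel gripper is mounted at the origin on a cart in front of the work surface, level with it; the furniture and walls round the work are solid. World frame = base frame: x ahead of the robot, y to its left, z up, the work surface at z = 0. Lengths are in m, angles in degrees, forces in N, time in s.
With the tool pointing down it reaches from about 0.425 to 0.875 m from the base axis. Payload 4.7 kg.
Tool frame: the origin (TCP) lies midway between the tips of the shut fingers; the grasp point (between the pads) lies 19 mm behind it; z points along the fingers, x is the direction in which the jaws open and shut, and the axes are right-handed (so a half turn about z gives the same grasp; the last joint's range is limited). The gripper opens to 87 mm and grips with 3 to 60 N. Pads are 19 mm wide; open, the fingers measure 117 mm over their backs; the gripper's body (75 mm by 190 mm) begins 51 mm behind the grasp point.
Start: joints at [65.323, 18.392, -4.016, 83.108, 1.295, 78.541, -3.26], TCP at [0.28, -0.587, 0.223] pointing down, gripper open.
Joint ranges: [-163.93, 163.93], [-17.29, 119.83], [-79.2, 71.16], [3.27, 140.29], [-89.18, 269.18], [5.43, 117.66], [-154.24, 154.24]. Speed limits (degrees/s): [147.25, 147.25, 180, 180, 180, 180, 180].

### API

Orientations are given as a 3x3 rotation matrix whose columns are the frame's x, y, z axes.
In Python, from bench import read_state, get_image, get_calibration, finish_job gives the robot as it stands.
- The arm moves only by the tool arm_command, never from a script. Its argument "commands" is a list of rows, each a list of 7 numbers: the shift along the tool's x, y, z normalised to -1 to 1, where 1 is 20 mm, then the turn, a rotation vector about the tool's x, y, z normalised to -1 to 1, where 1 is 0.08 rad, then the gripper's target within -1 to 1 (fully open at 1, half-way at 0, shut at -1). A call has 1 to 20 rows; each row shifts and turns the commanded pose from where the row before left it, along the tool's axes as they then stand; what a row does not reach is not made up. A row lasts 1/12 s, in which the tool goes at most 41.7 mm and 7.16 degrees, less where a joint would pass 70% of its speed; a pose out of reach is approached as far as the arm can. A call with a number of a shift or a turn outside -1 to 1 is refused whole. A call with a gripper value outside its range is refused whole. The fingers move at their own pace and stop on an object; "newtons" is the grip in N (left out, the last holds). Time passes only in rows, so rows that do not move let the fingers close. It gives the time, the measured TCP pose, the force and the opening at its end, in the units of the state.
- read_state(): the state, without advancing time (a new reading comes with each control period).
- get_image(name): name is "scene" or "top" or "wrist"; returns the picture (384x512x3 uint8, blue, green, red); there is no depth.
- get_calibration(name): a dict with "intrinsics" (3x3 intrinsics, pixels), "extrinsics" (4x4, takes a point from world to camera coordinates). Camera axes: x right, y up, looking along -z (the intrinsics and any distortion apply to the point x, -y, -z); pixel columns grow to the right and rows downward; lengths in m; the calibration is good to about 2 mm. A picture is of the moment at which its call begins: read the wrist's pose just before it. get_calibration takes no time and is no camera call; for the wrist camera it gives the pose at the moment of the call.
- finish_job(): hands the job in, once; it reports no verdict.
The state is a dict: "time": time; "qpos": joint angles; "joint_vel": joint speeds; "joint_efforts": joint torques, N m; "position": TCP position; "orientation": TCP orientation; "contact_force": force on the tool from outside, world axes, zero at the start; "wrist_torque": the same for the moment, N m; "grip_width": opening from 0.0 (shut) to 1.0 (fully open).
Only numpy, scipy, OpenCV 4.12 (cv2) and the standard library are available. Lean on these libraries where they do the work, as an engineer would, in place of code of your own. Each camera call takes 0.05 s, during which the arm holds its last target. There are 200 camera calls.

### The job

Lock the bearing on its spindle: pick up the open spring clip that lies on the bench (it has an upright grip tab) and push it sideways into the groove just above the spindle's round plate until it snaps fully home, then let go. The spindle is screwed in to a different height each time, so find the plate by feel, and work gently: neither the clip nor the robot may press on the spindle or its stand with more than 30 N. Leave the other things on the bench where they are.

Things in the scene. Friction and masses are not known exactly. Their poses are not given: they have to be found in the camera images.
- clip: Loose steel spring clip, 60 mm long, 32 mm wide, 8 mm thick, about 75 g, lying flat. Origin: centre of its opening (where the spindle axis will be), at the underside; +x out of the mouth (push it this way), +z up. The bridge behind the opening (x = -19.6 to -9.6 mm) stops on the groove's core when home. Pushed on, the mouth meets the core 16 mm short of home.
- clip_tab (a point): Middle of the gripped height of the clip's upright black grip tab: 36 mm behind the clip's origin (x = -48 to -24 mm), 18 mm above the underside. The tab is 10 mm wide in the clip's y (grasp it across this), and reaches from the underside to 26 mm above it.
- clip_mouth (a point): Middle of the clip's mouth, between the round nubs (3 mm radius, at x = +8.4 mm, y = +-9 mm of the clip) on its two sprung arms; the arms end at x = +11 mm. The mouth is 12 mm wide and spreads to 18 mm over the core; this takes about 5 to 10 N of push (more if the clip is also pressed down hard), then the arms close and draw the clip home.
- spindle_stand: Fixed stand: grey base block 100 x 90 x 22 mm with an upright steel spindle in its centre. Origin: on the spindle axis at the block's underside, z up. On the spindle from below: 29 mm bearing, round flat plate (45 mm wide, 4 mm thick), groove (core 18 mm diameter, 11 mm high, right above the plate), head (24 mm diameter, 20 mm high). The clip may enter from any side.
- spindle_axis (a point): Point fixed to the block, on the spindle axis, 52 mm above the bench: the average height of the plate's upper face. The true face lies up to 12 mm higher or lower (40 to 64 mm): the spindle is set differently each time and this is not measured. It does not move under working forces. The clip has 3 mm of play in the groove's height.
- micrometer: Bystander: outside micrometer, 61 x 130 x 16 mm, lying flat; origin at the centre of its underside. Leave it alone.
- marker: Bystander: capped marker pen, 137 mm long, 16 mm thick, lying along its own y; origin at the centre of its underside. Leave it alone.
- race_a: Bystander: 29 mm ball bearing, 10 mm high, lying flat; origin at the centre of its underside. Leave it alone.
- race_b: Bystander: the same kind of 29 mm bearing as race_a. Leave it alone.
- race_c: Bystander: the same kind of 29 mm bearing as race_a. Leave it alone.

How it is judged:
By the outcome, as a careful person would: the job done as asked, in the order asked, and still so for the second after the job is handed in, with the robot touching nothing.
It also fails if it takes over 56 s, if anything falls off the work surface, if the arm or the gripper's body presses on something with over 40 N, if the wrist force passes 120 N, or if a joint passes its speed limit or range.

## Working session

There is one attempt and no reset: what is moved stays moved. The work goes in short steps, Python scripts to look and compute and a tool call to move; the robot and the scene stay as the last step left them, time stands still between calls to the robot, and variables do not carry over. Pictures are saved under pics/ and viewed, about 8 in all and at most 12, crops included, and the job is handed in when it is done.

Besides the shell and the picture viewer there is one more tool, called after ">>>" as name([rows], argument=value, ...), one row to a line, values as JSON. arm_command: Moves the arm, as the interface text tells. Its arguments: {"type":"object","properties":{"commands":{"type":"array"},"newtons":{"type":"number"}},"required":["commands"]}

```bash
mkdir -p pics; ls; python3 - <<'E'
from bench import *
import cv2,numpy as np
s=read_state();print(s)
for n in("top","scene"):
    im=get_image(n);cv2.imwrite(f"pics/{n}0.png",im)
    c=get_calibration(n);print(n,c)
E
```

```text
pics
{'time': 0.0, 'qpos': array([65.32111372, 18.43845128, -4.01573096, 83.17425518,  1.2948554 ,
       78.53986561, -3.2598212 ]), 'joint_vel': array([-0.02268751, -0.00738745, -0.02527205,  0.07141241,  0.10345284,
        0.00419005,  0.04427196]), 'joint_efforts': array([-9.09007031e-05, -4.91289282e+01, -4.04202528e-01, -3.12525308e+01,
       -6.39335182e-02,  4.35924833e-02,  1.60478262e-04]), 'position': array([ 0.27941992, -0.58627527,  0.22147409]), 'orientation': array([[ 4.30336351e-01, -9.02668172e-01, -8.92543154e-04],
       [-9.02666669e-01, -4.30337266e-01,  1.64989834e-03],
       [-1.87340530e-03,  9.56577256e-05, -9.99998241e-01]]), 'contact_force': array([0.33593236, 0.40405549, 0.20148098]), 'wrist_torque': array([-0.00173056,  0.00515896, -0.02248128]), 'grip_width': 0.9978443844309387}
top {'intrinsics': array([[472.525627  ,   0.        , 252.54787495],
       [  0.        , 472.525627  , 188.39091352],
       [  0.        ,   0.        ,   1.        ]]), 'extrinsics': array([[ 0.01103357, -0.99993413,  0.00316106, -0.12755946],
       [ 0.9939298 ,  0.01131327,  0.10943288, -0.57971451],
       [-0.10946144,  0.00193443,  0.99398916, -0.94110278],
       [ 0.        ,  0.        ,  0.        ,  1.        ]])}
scene {'intrinsics': array([[395.79575418,   0.        , 256.8764488 ],
       [  0.        , 395.79575418, 190.82980751],
       [  0.        ,   0.        ,   1.        ]]), 'extrinsics': array([[ 0.41462253, -0.90979321, -0.01909097, -0.36974646],
       [ 0.34892613,  0.13957135,  0.92669865, -0.26316312],
       [-0.84043959, -0.39089148,  0.37532005, -0.45405743],
       [ 0.        ,  0.        ,  0.        ,  1.        ]])}
```

View pics/top0.png

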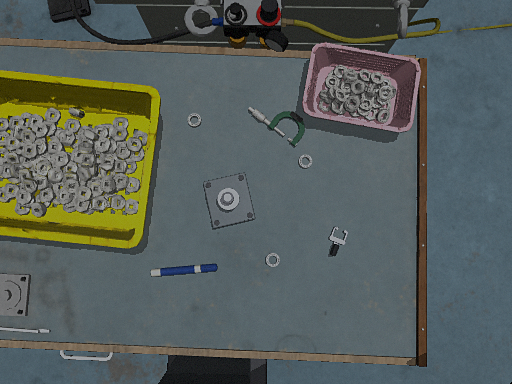

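View pics/scene0.png

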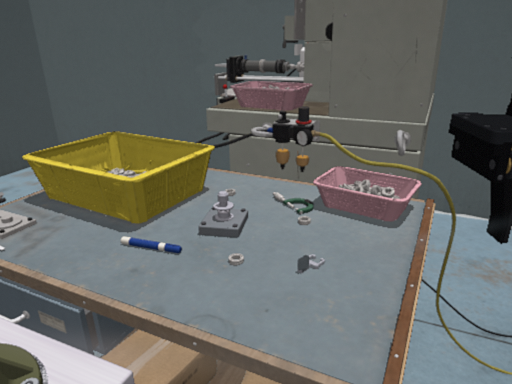

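```bash
cat > h.py <<'E'
import cv2,numpy as np
from bench import *
def ray(c,u,v,z):
    K,E=np.array(c["intrinsics"]),np.array(c["extrinsics"])
    d=np.linalg.inv(K)@[u,v,1]; d=E[:3,:3].T@[d[0],-d[1],-d[2]]
    o=-E[:3,:3].T@E[:3,3]
    return o+d*(z-o[2])/d[2]
def proj(c,p):
    K,E=np.array(c["intrinsics"]),np.array(c["extrinsics"])
    q=E[:3,:3]@p+E[:3,3]; q=K@[q[0],-q[1],-q[2]]; return q[:2]/q[2]
E
python3 - <<'E'
from h import *
c=get_calibration("top")
for n,u,v,z in[("tab",334,251,.026),("bridge",337.5,243,.008),("mouth",340,230,.008),("spindletop",228,198.5,.083),("blk1",209,182,.022),("blk2",246,177,.022),("blk3",251,218,.022),("blk4",215,225,.022)]:
    print(n,ray(c,u,v,z).round(4))
a=cv2.imread("pics/top0.png")
b=np.hstack([cv2.resize(a[205:275,300:370],None,fx=5.5,fy=5.5,interpolation=2),cv2.resize(a[165:235,193:263],None,fx=5.5,fy=5.5,interpolation=2)])
cv2.imwrite("pics/crop.png",b)
E
```

```text
tab [ 0.455  -0.2889  0.026 ]
bridge [ 0.4712 -0.2995  0.008 ]
mouth [ 0.4983 -0.305   0.008 ]
spindletop [ 0.5552 -0.0734  0.083 ]
blk1 [ 0.5946 -0.0302  0.022 ]
blk2 [ 0.606  -0.1072  0.022 ]
blk3 [ 0.5206 -0.1186  0.022 ]
blk4 [ 0.5054 -0.0445  0.022 ]
```

View pics/crop.png

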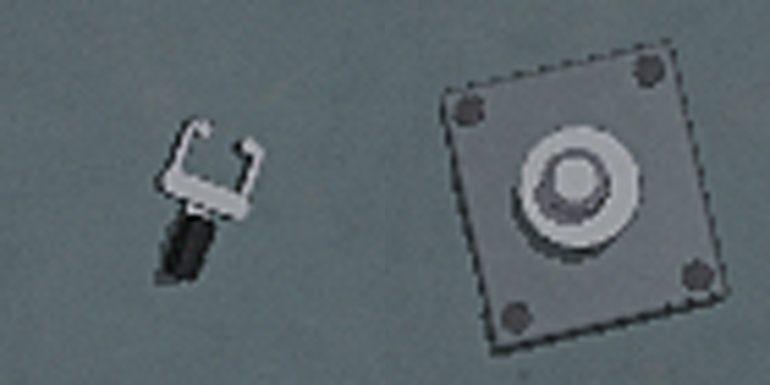

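Top view: clip at about (338,240), with its tab at (334,250) and mouth pointing up-right about 20°. The spindle axis is at (228,198), and the block is square to about 13°. I'll move above the clip to look from near.

>>> arm_command([
  [-0.67,-1,0.07,0,0,0,1],
  [-0.67,-1,0.07,0,0,0,1],
  [-0.67,-1,0.07,0,0,0,1],
  [-0.67,-1,0.07,0,0,0,1],
  [-0.67,-1,0.07,0,0,0,1],
  [-0.67,-1,0.07,0,0,0,1],
  [-0.67,-1,0.07,0,0,0,1],
  [-0.67,-1,0.07,0,0,0,1],
  [-0.67,-1,0.07,0,0,0,1],
  [-0.67,-1,0.07,0,0,0,1],
  [-0.67,-1,0.07,0,0,0,1],
  [-0.67,-1,0.07,0,0,0,1],
  [-0.67,-1,0.07,0,0,0,1],
  [-0.67,-1,0.07,0,0,0,1],
  [0,0,0,0,0,1,1],
  [0,0,0,0,0,1,1],
  [0,0,0,0,0,1,1],
  [0,0,0,0,0,1,1],
  [0,0,0,0,0,1,1],
  [0,0,0,0,0,1,1],
])

```text
time: 1.77
position: [0.4514, -0.2968, 0.2025]
orientation: [[-0.039, -0.999, -0.001], [-0.999, 0.039, 0.0], [-0.0, 0.001, -1.0]]
contact_force: [-0.2, 0.2, 1.0]
grip_width: 1.002
```

>>> arm_command([
  [0,0,0,0,0,1,1],
  [0,0,0,0,0,1,1],
  [0,0,0,0,0,1,1],
  [0,0,0,0,0,0.9,1],
  [0,0,0,0,0,0,1],
  [0,0,0,0,0,0,1],
  [0,0,0,0,0,0,1],
])

```text
time: 2.35
position: [0.4516, -0.2969, 0.2027]
orientation: [[-0.338, -0.941, -0.0], [-0.941, 0.338, 0.0], [-0.0, 0.0, -1.0]]
contact_force: [-0.6, -0.6, -0.4]
grip_width: 0.997
```

```bash
python3 - <<'E'
from h import *
s=read_state();print(s["position"],s["orientation"][:2,0],s["contact_force"])
c=get_calibration("wrist");im=get_image("wrist");cv2.imwrite("pics/w1.png",im);print(c)
np.save("w1.npy",c,allow_pickle=True)
E
```

```text
[ 0.45156482 -0.2968572   0.20273937] [-0.33848764 -0.94097084] [-0.60988857 -0.6398309  -0.38677365]
{'intrinsics': array([[322.12610945,   0.        , 258.58618095],
       [  0.        , 322.12610945, 189.0537568 ],
       [  0.        ,   0.        ,   1.        ]]), 'extrinsics': array([[-3.38074954e-01, -9.41119185e-01,  7.35799122e-05,
        -1.27450545e-01],
       [ 9.10122985e-01, -3.26960196e-01, -2.54505762e-01,
        -4.81640525e-01],
       [ 2.39544312e-01, -8.59750570e-02,  9.67071255e-01,
        -5.05211265e-01],
       [ 0.00000000e+00,  0.00000000e+00,  0.00000000e+00,
         1.00000000e+00]])}
```

View pics/w1.png

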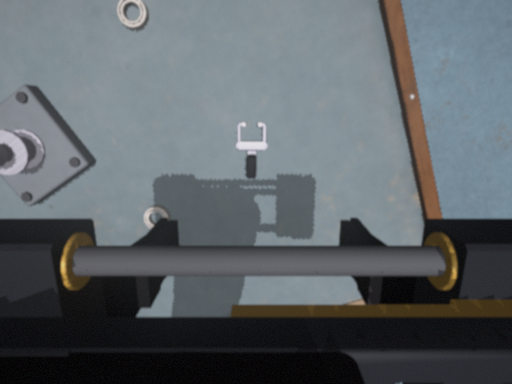

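```bash
cat > clip.py <<'E'
from h import *
def measure(im,c,roi):
    u0,u1,v0,v1=roi
    a=im[v0:v1,u0:u1]
    g=a.max(2); 
    def big(m):
        n,l,s,ce=cv2.connectedComponentsWithStats(m.astype(np.uint8)); i=1+s[1:,4].argmax(); return l==i,s[i]
    hsv=cv2.cvtColor(a,cv2.COLOR_BGR2HSV)
    W,sw=big(a.min(2)>150); B,sb=big(g<45)
    for n,m,s,z in(("white",W,sw,.008),("black",B,sb,.020)):
        vv,uu=np.nonzero(m); print(n,s+[u0,v0,0,0,0],"cent",uu.mean()+u0,vv.mean()+v0,ray(c,uu.mean()+u0,vv.mean()+v0,z).round(4))
    vv,uu=np.nonzero(W); P=np.array([ray(c,x+u0,y+v0,.008)[:2] for x,y in zip(uu,vv)],np.float32)
    r=cv2.minAreaRect(P*1000); print("rect mm",r, cv2.boxPoints(r).round(1).tolist())
E
python3 - <<'E'
from clip import *
c=np.load("w1.npy",allow_pickle=True).item(); im=cv2.imread("pics/w1.png")
measure(im,c,(225,280,110,182))
print(im[145:182:2,251].max(1))
for u,v in((24,86),(94,160),(30,203)): print(ray(c,u,v,.022))
E
```

```text
Traceback (most recent call last):
  File "clip.py", line 9, in measure
    W,sw=big(a.min(2)>150); B,sb=big(g<45)
                                 ~~~^^^^^^
  File "clip.py", line 7, in big
    n,l,s,ce=cv2.connectedComponentsWithStats(m.astype(np.uint8)); i=1+s[1:,4].argmax(); return l==i,s[i]
                                                                       ~~~~~~~~~~~~~~^^
ValueError: attempt to get argmax of an empty sequence
```

```bash
python3 - <<'E'
from clip import *
c=np.load("w1.npy",allow_pickle=True).item(); im=cv2.imread("pics/w1.png")
print(im[145:182:2,251].max(1).tolist(), im[165,240:262].max(1).tolist())
E
sed -i 's/g<45/g<int(g.min())+22/' clip.py
python3 - <<'E'
from clip import *
c=np.load("w1.npy",allow_pickle=True).item(); im=cv2.imread("pics/w1.png")
measure(im,c,(225,280,110,174))
for u,v in((24,86),(94,160),(30,203)): print(ray(c,u,v,.022))
E
```

```text
[227, 226, 197, 204, 200, 91, 60, 67, 66, 65, 67, 65, 66, 63, 63, 61, 80, 128, 108] [156, 156, 158, 154, 147, 118, 82, 61, 61, 63, 65, 67, 66, 63, 60, 73, 110, 143, 153, 158, 156, 155]
white [235 121  33  34 543] cent 251.27992633517496 139.48802946593003 [ 0.4836 -0.3006  0.008 ]
black [247 156   9  18 157] cent 250.9235668789809 164.46496815286625 [ 0.4595 -0.2916  0.02  ]
rect mm ((485.561767578125, -300.8985595703125), (35.56086730957031, 36.11581802368164), 70.2401351928711) [[462.6000061035156, -311.5], [496.5, -323.70001220703125], [508.6000061035156, -290.29998779296875], [474.6000061035156, -278.1000061035156]]
[ 0.61399308 -0.102117    0.022     ]
[ 0.52159325 -0.13415724  0.022     ]
[ 0.50223691 -0.04454697  0.022     ]
```

>>> arm_command([
  [-0.19,-0.07,1,0,0,0,1],
  [-0.19,-0.08,1,0,0,0,1],
  [0,0,1,0,0,0,1],
  [0,0,1,0,0,0,1],
  [0,0,1,0,0,0,0.5],
  [0,0,1,0,0,0,0.3],
  [0,0,1,0,0,0,0],
  [0,0,0.8,0,0,0,0],
  [0,0,0,0,0,0,0],
  [0,0,0,0,0,0,0],
  [0,0,0,0,0,0,0],
])

```text
time: 3.32
position: [0.4578, -0.2912, 0.0479]
orientation: [[-0.34, -0.94, 0.001], [-0.94, 0.34, -0.001], [0.0, -0.001, -1.0]]
contact_force: [0.2, -0.1, 0.8]
grip_width: 0.561
```

```bash
python3 - <<'E'
from clip import *
s=read_state();print(s["position"],s["orientation"][:2,0],s["contact_force"])
c=get_calibration("wrist");im=get_image("wrist");cv2.imwrite("pics/w2.png",im)
np.save("w2.npy",c,allow_pickle=True)
print(proj(c,np.array([.4917,-.3031,.008])),proj(c,np.array([.4578,-.291,.026])))
E
```

```text
[ 0.4577958  -0.29121361  0.04794644] [-0.33984782 -0.94048038] [ 0.19542742 -0.08037235  0.80400855]
[256.86957928 158.22995769] [257.01531437 221.3878842 ]
```

View pics/w2.png

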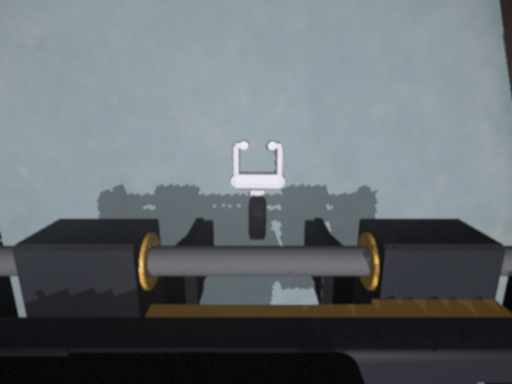

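The clip is centred in the jaws: tab at (257,215), bridge at (258,182), nubs at v≈145. Everything matches the predicted positions to about 1 px. Descending and gripping.

>>> arm_command([
  [0,0,0.9,0,0,0,0],
  [0,0,0.9,0,0,0,0],
  [0,0,0.4,0,0,0,0],
  [0,0,0,0,0,0,0],
  [0,0,0,0,0,0,-0.5],
  [0,0,0,0,0,0,-1],
  [0,0,0,0,0,0,-1],
  [0,0,0,0,0,0,-1],
  [0,0,0,0,0,0,-1],
  [0,0,0,0,0,0,-1],
  [0,0,0,0,0,0,-1],
  [0,0,0,0,0,0,-1],
], newtons=50)

```text
time: 4.37
position: [0.4573, -0.291, 0.0034]
orientation: [[-0.34, -0.94, 0.0], [-0.94, 0.34, -0.0], [0.0, -0.001, -1.0]]
contact_force: [-0.0, 0.2, 2.8]
grip_width: 0.111
```

>>> arm_command([
  [0,0,-0.3,0,0,0,-1],
  [0,0,-0.7,0,0,0,-1],
  [0,0,-1,0,0,0,-1],
  [0,0,-1,0,0,0,-1],
  [0,0,-1,0,0,0,-1],
  [0,0,-1,0,0,0,-1],
  [0,0,-1,0,0,0,-1],
  [-0.46,0.144,0,0,0,0,-1],
  [-0.92,0.288,0,0,0,0,-1],
  [-0.92,0.288,0,0,0,0,-1],
  [-0.92,0.288,0,0,0,0,-1],
  [-0.92,0.288,0,0,0,0,-1],
  [-0.92,0.288,0,0,0,0,-1],
  [-0.92,0.288,0,0,0,0,-1],
  [-0.92,0.288,0,0,0,0,-1],
  [-0.92,0.288,0,0,0,0,-1],
  [-0.92,0.288,0,0,0,0,-1],
  [-0.92,0.288,0,0,0,0,-1],
  [-0.92,0.288,0,0,0,0,-1],
  [-0.92,0.288,0,0,0,0,-1],
])

```text
time: 6.03
position: [0.4668, -0.0485, 0.1222]
orientation: [[-0.34, -0.94, -0.001], [-0.94, 0.34, 0.0], [0.0, 0.001, -1.0]]
contact_force: [-0.1, 0.2, -0.4]
grip_width: 0.108
```

>>> arm_command([
  [-0.46,0.144,0,0,0,0,-1],
  [0,0,0,0,0,0,-1],
  [0,0,0,0,0,0,-1],
  [0,0,0,0,0,0,-1],
])

```text
time: 6.37
position: [0.4678, -0.0417, 0.1227]
orientation: [[-0.342, -0.94, -0.001], [-0.94, 0.342, -0.001], [0.001, 0.0, -1.0]]
contact_force: [0.0, -0.5, -0.1]
grip_width: 0.111
```

```bash
python3 - <<'E'
from clip import *
s=read_state();print(s["position"],s["orientation"][:2,0],s["contact_force"],s["grip_width"])
c=get_calibration("wrist");im=get_image("wrist");cv2.imwrite("pics/w3.png",cv2.resize(im,(800,600),interpolation=2));cv2.imwrite("w3.png",im)
np.save("w3.npy",c,allow_pickle=True)
E=c["extrinsics"];print(-E[:3,:3].T@E[:3,3], ray(get_calibration("top"),229.1,200.4,.022))
E
```

```text
[ 0.46779236 -0.04171022  0.12265635] [-0.34153716 -0.93986793] [ 0.03913907 -0.53718118 -0.13889325] 0.110726967563068
[ 0.53247211 -0.06581265  0.28595409] [ 0.55659415 -0.07270854  0.022     ]
```

View pics/w3.png

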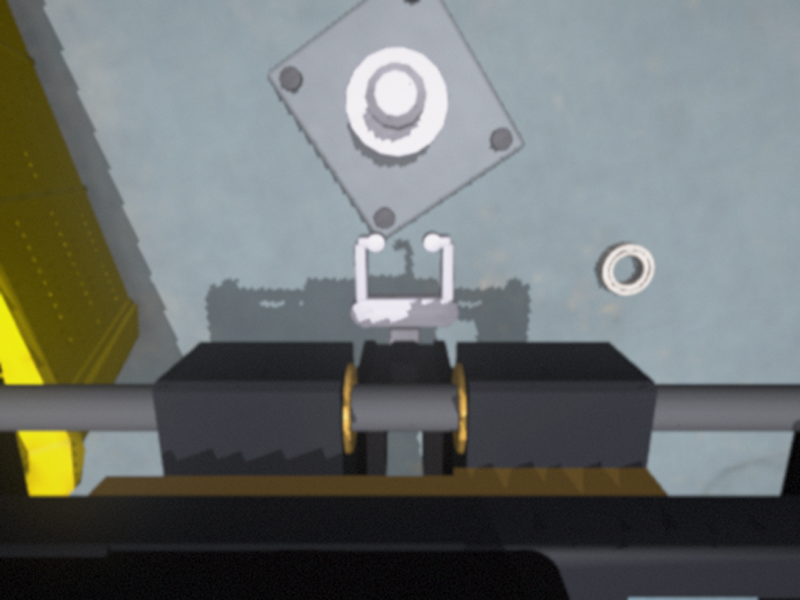

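```bash
python3 - <<'E'
from clip import *
c=np.load("w3.npy",allow_pickle=True).item(); im=cv2.imread("w3.png")
a=im[20:110,205:305]; m=(a.min(2)>205).astype(np.uint8)
cs,_=cv2.findContours(m,0,1); k=max(cs,key=cv2.contourArea)+[205,20]
h=cv2.convexHull(k).astype(np.float32); print(cv2.boundingRect(k))
e=cv2.fitEllipse(h);print(e, np.sort(a.min(2).ravel())[::-900].tolist())
s=read_state();R=s["orientation"]
for z in(.04,.046,.052,.058,.064):
    P=np.array([ray(c,*p,z)[:2]*1000 for p in h[:,0]],np.float32)
    C,r=cv2.minEnclosingCircle(P);C=np.array(C)/1000
    print(z,C,"diam",2*r,"tool off",(R.T@np.r_[C-s["position"][:2],0])[:2])
for u,v,z in((397,93,.095),(397,93,.083),(397,93,.071)): print("head",ray(c,u/1.5625,v/1.5625,z))
q=np.array([ray(c,u/1.5625,v/1.5625,.022) for u,v in((268,75),(523,145),(380,236))]);print(q)
for u in(374,434): 
    p=ray(c,u/1.5625,242/1.5625,.1227-.0034+.008);print("nub tool",R.T@(p-s["position"]))
E
```

```text
(222, 30, 65, 69)
((253.64239501953125, 64.30033111572266), (64.86858367919922, 68.76030731201172), 178.07212829589844) [241, 239, 237, 194, 172, 170, 168, 166, 165, 158]
0.04 [ 0.55898676 -0.07195953] diam 46.82933044433594 tool off [-0.00292916 -0.09591279]
0.046 [ 0.5583399  -0.07180955] diam 45.68696975708008 tool off [-0.00284877 -0.09525366]
0.052 [ 0.55769318 -0.07165965] diam 44.54453659057617 tool off [-0.00276835 -0.09459468]
0.058 [ 0.55704633 -0.07150967] diam 43.40217590332031 tool off [-0.00268796 -0.09393555]
0.064 [ 0.55639948 -0.0713597 ] diam 42.25975799560547 tool off [-0.00260757 -0.09327643]
head [ 0.55584749 -0.07182296  0.095     ]
head [ 0.55731645 -0.07220066  0.083     ]
head [ 0.55878541 -0.07257836  0.071     ]
[[ 0.59385052 -0.01798568  0.022     ]
 [ 0.52022311 -0.12525952  0.022     ]
 [ 0.50181004 -0.0414925   0.022     ]]
nub tool [-0.00898395 -0.04466535 -0.00459437]
nub tool [ 0.01004123 -0.04468367 -0.00458221]
```

>>> arm_command([
  [-0.08,-0.785,0,0,0,0,-1],
  [-0.08,-0.785,0,0,0,0,-1],
  [0,0,0.5,0,0,0,-1],
  [0,0,0.7,0,0,0,-1],
  [0,0,0.7,0,0,0,-1],
  [0,0,0.4,0,0,0,-1],
  [0,0,0.25,0,0,0,-1],
  [0,0,0,0,0,0,-1],
  [0,0,0,0,0,0,-1],
  [0,0,0,0,0,0,-1],
])

```text
time: 7.25
position: [0.4992, -0.0483, 0.0726]
orientation: [[-0.34, -0.94, 0.001], [-0.94, 0.34, -0.0], [-0.0, -0.001, -1.0]]
contact_force: [0.3, 0.1, -0.9]
grip_width: 0.109
```

```bash
python3 - <<'E'
from clip import *
s=read_state();print(s["position"],s["contact_force"],s["wrist_torque"],(s["orientation"].T@(np.array([.5577,-.0717,0])-s["position"]))[:2])
c=get_calibration("wrist");im=get_image("wrist")
w=cv2.resize(im[0:240,130:390],None,fx=1.9,fy=1.9,interpolation=2);sc=cv2.resize(get_image("scene")[170:250,180:270],None,fx=3.5,fy=3.5,interpolation=2)
o=np.zeros((456,800,3),np.uint8);o[:w.shape[0],:w.shape[1]]=w;o[:sc.shape[0],485:800]=sc[:, :315]
cv2.imwrite("pics/w4.png",o)
E
```

```text
[ 0.49917522 -0.04826467  0.07260503] [ 0.29812108  0.05870657 -0.91415184] [ 0.07401075  0.02763091 -0.01882566] [ 0.00211839 -0.06291911]
```

View pics/w4.png

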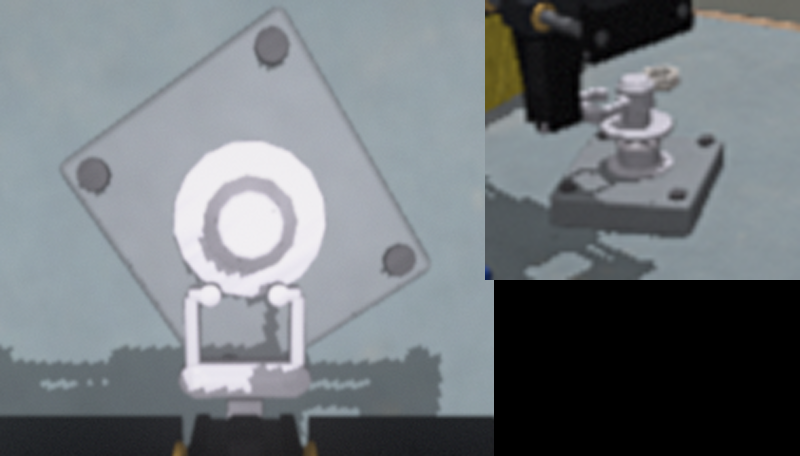

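The nubs' midpoint is at u=244.5 and the plate and head are at 250, so I'm 1.6 mm off sideways. I'll correct that and then lower gently.

>>> arm_command([
  [0.08,0,0,0,0,0,-1],
  [0,0,0.1,0,0,0,-1],
  [0,0,0.1,0,0,0,-1],
  [0,0,0.1,0,0,0,-1],
  [0,0,0.1,0,0,0,-1],
  [0,0,0,0,0,0,-1],
  [0,0,0,0,0,0,-1],
])

```text
time: 7.93
position: [0.498, -0.0496, 0.0637]
orientation: [[-0.34, -0.94, -0.0], [-0.94, 0.34, 0.0], [0.0, 0.0, -1.0]]
contact_force: [0.0, 0.3, -1.0]
grip_width: 0.111
```

>>> arm_command([
  [0,0,0.05,0,0,0,-1],
  [0,0,0.05,0,0,0,-1],
  [0,0,0,0,0,0,-1],
  [0,0,0,0,0,0,-1],
])

```text
time: 8.27
position: [0.4981, -0.0496, 0.0619]
orientation: [[-0.34, -0.94, -0.0], [-0.94, 0.34, -0.0], [0.0, 0.0, -1.0]]
contact_force: [0.0, -0.1, -0.9]
grip_width: 0.111
```

>>> arm_command([
  [0,0,0.05,0,0,0,-1],
  [0,0,0.05,0,0,0,-1],
  [0,0,0,0,0,0,-1],
  [0,0,0,0,0,0,-1],
])

```text
time: 8.6
position: [0.4981, -0.0496, 0.0599]
orientation: [[-0.34, -0.94, -0.0], [-0.94, 0.34, -0.0], [0.0, 0.0, -1.0]]
contact_force: [-0.2, -0.2, -1.1]
grip_width: 0.113
```

>>> arm_command([
  [0,0,0.05,0,0,0,-1],
  [0,0,0.05,0,0,0,-1],
  [0,0,0,0,0,0,-1],
  [0,0,0,0,0,0,-1],
])

```text
time: 8.93
position: [0.4981, -0.0496, 0.0578]
orientation: [[-0.34, -0.94, -0.0], [-0.94, 0.34, -0.0], [0.0, 0.0, -1.0]]
contact_force: [-0.5, -0.1, -0.7]
grip_width: 0.111
```

>>> arm_command([
  [0,0,0.05,0,0,0,-1],
  [0,0,0,0,0,0,-1],
  [0,0,0,0,0,0,-1],
])

```text
time: 9.18
position: [0.4981, -0.0496, 0.0569]
orientation: [[-0.34, -0.94, -0.0], [-0.94, 0.34, -0.0], [0.0, 0.0, -1.0]]
contact_force: [-0.4, 0.0, -0.4]
grip_width: 0.108
```

>>> arm_command([
  [0,0,0.05,0,0,0,-1],
  [0,0,0,0,0,0,-1],
  [0,0,0,0,0,0,-1],
])

```text
time: 9.43
position: [0.4981, -0.0496, 0.0559]
orientation: [[-0.34, -0.94, -0.0], [-0.94, 0.34, -0.0], [0.0, 0.0, -1.0]]
contact_force: [-0.8, -0.1, -0.7]
grip_width: 0.111
```

>>> arm_command([
  [0,0,0.05,0,0,0,-1],
  [0,0,0,0,0,0,-1],
  [0,0,0,0,0,0,-1],
])

```text
time: 9.68
position: [0.4982, -0.0496, 0.055]
orientation: [[-0.34, -0.94, 0.0], [-0.94, 0.34, -0.0], [0.0, -0.0, -1.0]]
contact_force: [0.4, 0.6, -0.2]
grip_width: 0.109
```

>>> arm_command([
  [0,0,0.05,0,0,0,-1],
  [0,0,0,0,0,0,-1],
  [0,0,0,0,0,0,-1],
])

```text
time: 9.93
position: [0.4985, -0.0496, 0.0547]
orientation: [[-0.34, -0.94, 0.001], [-0.94, 0.34, -0.0], [0.0, -0.001, -1.0]]
contact_force: [-1.3, 1.1, 3.8]
grip_width: 0.109
```

Contact with the plate at TCP z ≈ 0.055, so its face is at about 0.0515, which fits the camera estimate. Lifting to mid-play and advancing.

>>> arm_command([
  [0,0,-0.12,0,0,0,-1],
  [0,0,0,0,0,0,-1],
  [0,0,0,0,0,0,-1],
  [0,0,0,0,0,0,-1],
])

```text
time: 10.27
position: [0.4979, -0.0496, 0.056]
orientation: [[-0.34, -0.94, -0.001], [-0.94, 0.34, 0.0], [0.0, 0.001, -1.0]]
contact_force: [0.6, 0.4, -1.2]
grip_width: 0.11
```

```bash
python3 - <<'E'
from clip import *
s=read_state();print(s["position"],s["contact_force"],s["wrist_torque"],(s["orientation"].T@(np.array([.5577,-.0717,0])-s["position"]))[:2])
c=get_calibration("wrist");im=get_image("wrist")
w=cv2.resize(im[40:220,180:340],None,fx=3.2,fy=3.2,interpolation=2)
cv2.imwrite("pics/w5.png",w)
E
```

```text
[ 0.49787289 -0.04961287  0.05601612] [ 0.6015339   0.41314493 -1.21361398] [ 0.02512908  0.02749482 -0.04788527] [ 0.00040491 -0.06380244]
```

View pics/w5.png

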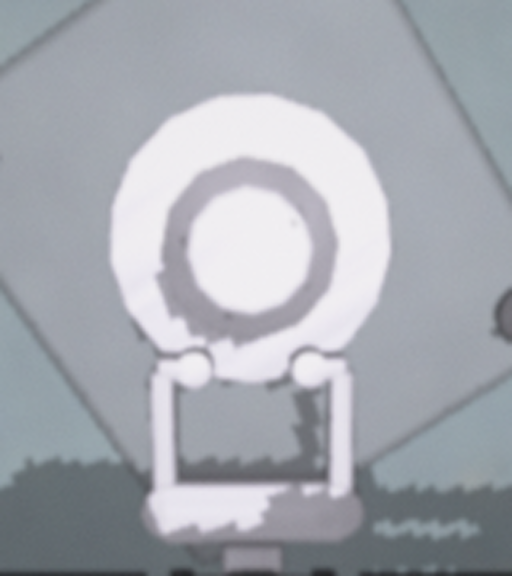

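Nub midpoint (251) matches the plate centre (251), so the clip is laterally aligned and 27.5 mm from home. Advancing.

>>> arm_command([
  [0,-0.15,-0.02,0,0,0,-1],
  [0,-0.15,0,0,0,0,-1],
  [0,-0.15,0,0,0,0,-1],
  [0,0,0,0,0,0,-1],
  [0,0,0,0,0,0,-1],
])

```text
time: 10.73
position: [0.5068, -0.0527, 0.0567]
orientation: [[-0.34, -0.94, -0.0], [-0.94, 0.34, 0.0], [-0.0, 0.0, -1.0]]
contact_force: [0.3, 0.1, -0.5]
grip_width: 0.108
```

>>> arm_command([
  [0,-0.1,0,0,0,0,-1],
  [0,-0.05,0,0,0,0,-1],
  [0,0,0,0,0,0,-1],
  [0,0,0,0,0,0,-1],
])

```text
time: 11.07
position: [0.5086, -0.0533, 0.0564]
orientation: [[-0.34, -0.94, -0.002], [-0.94, 0.34, 0.0], [0.0, 0.002, -1.0]]
contact_force: [-2.6, 1.8, -0.2]
grip_width: 0.114
```

>>> arm_command([
  [0,-0.05,0,0,0,0,-1],
  [0,-0.05,0,0,0,0,-1],
  [0,0,0,0,0,0,-1],
])

```text
time: 11.32
position: [0.5093, -0.0537, 0.0559]
orientation: [[-0.34, -0.94, -0.004], [-0.94, 0.34, 0.001], [0.001, 0.004, -1.0]]
contact_force: [-5.7, 2.4, -0.5]
grip_width: 0.11
```

>>> arm_command([
  [0,-0.05,0,0,0,0,-1],
  [0,-0.05,0,0,0,0,-1],
  [0,0,0,0,0,0,-1],
])

```text
time: 11.57
position: [0.5105, -0.0542, 0.0555]
orientation: [[-0.34, -0.94, -0.006], [-0.94, 0.34, 0.001], [0.001, 0.006, -1.0]]
contact_force: [-5.6, 2.0, -1.2]
grip_width: 0.107
```

>>> arm_command([
  [0,-0.05,-0.02,0,0,0,-1],
  [0,-0.05,0,0,0,0,-1],
  [0,0,0,0,0,0,-1],
])

```text
time: 11.82
position: [0.5124, -0.0549, 0.0558]
orientation: [[-0.34, -0.94, -0.006], [-0.94, 0.34, 0.001], [0.001, 0.006, -1.0]]
contact_force: [-6.0, 2.2, -2.2]
grip_width: 0.109
```

>>> arm_command([
  [0,-0.05,0,0,0,0,-1],
  [0,-0.05,0,0,0,0,-1],
  [0,0,0,0,0,0,-1],
])

```text
time: 12.07
position: [0.5162, -0.0562, 0.0566]
orientation: [[-0.34, -0.94, -0.002], [-0.94, 0.34, 0.0], [0.0, 0.002, -1.0]]
contact_force: [-1.7, 1.6, -1.6]
grip_width: 0.11
```

>>> arm_command([
  [0,-0.1,0,0,0,0,-1],
  [0,-0.1,0,0,0,0,-1],
  [0,0,0,0,0,0,-1],
  [0,0,0,0,0,0,-1],
])

```text
time: 12.4
position: [0.5228, -0.0584, 0.0581]
orientation: [[-0.341, -0.94, 0.004], [-0.94, 0.341, -0.001], [-0.001, -0.004, -1.0]]
contact_force: [3.1, -0.6, -0.7]
grip_width: 0.113
```

>>> arm_command([
  [0,-0.05,0,0,0,0,-1],
  [0,-0.05,0,0,0,0,-1],
  [0,0,0,0,0,0,-1],
  [0,0,0,0,0,0,-1],
])

```text
time: 12.73
position: [0.523, -0.0585, 0.0573]
orientation: [[-0.34, -0.94, 0.001], [-0.94, 0.34, -0.0], [-0.0, -0.001, -1.0]]
contact_force: [1.8, 0.2, -1.2]
grip_width: 0.111
```

>>> arm_command([
  [0,-0.05,0,0,0,0,-1],
  [0,-0.05,0,0,0,0,-1],
  [0,0,0,0,0,0,-1],
  [0,0,0,0,0,0,-1],
])

```text
time: 13.07
position: [0.524, -0.0592, 0.0569]
orientation: [[-0.34, -0.94, -0.001], [-0.94, 0.34, -0.0], [0.0, 0.001, -1.0]]
contact_force: [-0.2, -0.3, -0.6]
grip_width: 0.112
```

>>> arm_command([
  [0,-0.05,0,0,0,0,-1],
  [0,-0.05,0,0,0,0,-1],
  [0,0,0,0,0,0,-1],
  [0,0,0,0,0,0,-1],
])

```text
time: 13.4
position: [0.5243, -0.0592, 0.0564]
orientation: [[-0.34, -0.94, -0.005], [-0.94, 0.34, 0.001], [0.001, 0.005, -1.0]]
contact_force: [-6.0, 0.5, 1.4]
grip_width: 0.113
```

It stops hard 28 mm along, with 6 N, as expected for home. Unloading and releasing.

>>> arm_command([
  [0,0.07,0.03,0,0,0,-1],
  [0,0,0,0,0,0,-1],
  [0,0,0,0,0,0,-0.7],
  [0,0,0,0,0,0,-0.5],
  [0,0,0,0,0,0,-0.3],
  [0,0,0,0,0,0,-0.3],
  [0,0,0,0,0,0,-0.3],
  [0,0,0,0,0,0,-0.3],
])

```text
time: 14.07
position: [0.5254, -0.0594, 0.0567]
orientation: [[-0.34, -0.94, 0.001], [-0.94, 0.34, -0.0], [-0.0, -0.001, -1.0]]
contact_force: [-0.1, -0.6, 0.2]
grip_width: 0.34
```

>>> arm_command([
  [0,0,-0.5,0,0,0,-0.3],
  [0,0,-0.5,0,0,0,-0.3],
  [0,0.3,-1,0,0,0,-0.3],
  [0,0.5,-1,0,0,0,-0.3],
  [0,0.5,-1,0,0,0,-0.3],
  [0,0.5,-1,0,0,0,-0.3],
  [0,0,0,0,0,0,-0.3],
  [0,0,0,0,0,0,-0.3],
])

```text
time: 14.73
position: [0.4924, -0.0472, 0.1588]
orientation: [[-0.34, -0.94, 0.004], [-0.94, 0.34, -0.002], [0.0, -0.005, -1.0]]
contact_force: [0.9, 0.7, 0.8]
grip_width: 0.35
```

```bash
python3 - <<'E'
from clip import *
s=read_state();print(s["position"],s["contact_force"],s["grip_width"])
c=get_calibration("wrist");im=get_image("wrist");print(proj(c,np.array([.5577,-.0717,.058])))
w=cv2.resize(im[0:240,130:390],None,fx=1.9,fy=1.9,interpolation=2);sc=cv2.resize(get_image("scene")[170:250,180:270],None,fx=3.5,fy=3.5,interpolation=2)
o=np.zeros((456,800,3),np.uint8);o[:w.shape[0],:w.shape[1]]=w;o[:sc.shape[0],485:800]=sc[:, :315]
cv2.imwrite("pics/w6.png",o)
E
```

```text
[ 0.4923693  -0.04715459  0.15880408] [0.91179285 0.70427984 0.84080059] 0.35044169938766395
[258.77621628 103.97391081]
```

View pics/w6.png

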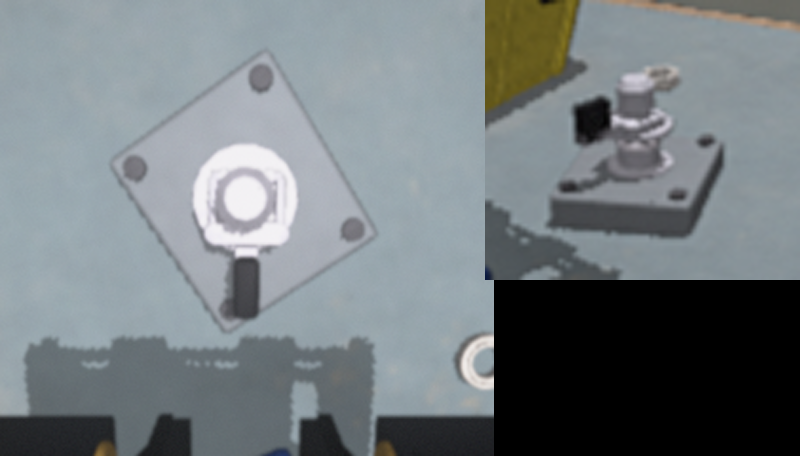

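The clip sits level around the groove core, with its bridge at (246,234) against the head at (245,198) and its tab free at (246,288). The gripper is well clear.

```bash
python3 -c "
from bench import *
print(finish_job(), read_state()['time'])"
```

```text
the job is handed in; nothing more can be done
the job is handed in; nothing more can be done
```

The spring clip is on the spindle and snapped home in the groove above the plate. I let go, moved the gripper clear and handed the job in at about 15 s.

- **Finding the plate:** I held the clip by its tab and lowered it until it touched the plate, at about 5 N. That put the plate's face at about z = 51.5 mm. The camera estimate from the plate's apparent size was rougher, about 46 to 50 mm.
- **Pushing it on:** I lifted the clip to the middle of its play and pushed it sideways. The push peaked at about 6.5 N, then the arms closed and drew the clip in. It came to a hard stop at about 6 N, 28 mm along against the 27.5 mm expected.
- **Forces:** The readings after each move stayed under 7 N, but I did not see the force within a move.
- **Last pictures:** The clip sits level and centred round the core, with its bridge within about 2 mm of where it should be. The tab is free and the gripper touches nothing.
- **Not checked:** I did not measure the bystanders again afterwards. The gripper never closed on or came down next to any of them.

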